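Rack the sanding drums by diameter

TASK

Put the four loose sanding drums away on the wooden storage rail, one on each ring mark, in order of thickness: the thickest on the mark next to the red end block, then thinner and thinner towards the black end block. Each must stand upright, shank up, centred on its mark, and be let go; leave the bottle, the tin and the plywood offcut where they are and do not knock any drum over.

Things in the scene. Friction and masses are not known exactly. Their poses are not given: they have to be found in the camera images.
- drum_57_center (a point): Sanding drum, the thickest of four: an upright cylinder of 57 mm diameter with a red-brown abrasive sleeve, 60 mm high, pale grey rubber end faces; a thin steel shank with a nut stands 23 mm up out of the middle of its top (83 mm high in all; shank 6 mm, nut 14 mm in diameter). Stands loose on the bench, shank up. The point is the centre of the sleeve, 30 mm above the drum's flat underside; z is the drum's axis, up. Weighs 130 to 250 g.
- drum_46_center (a point): Sanding drum, the second thickest of four: an upright cylinder of 46 mm diameter with a red-brown abrasive sleeve, 60 mm high, pale grey rubber end faces; a thin steel shank with a nut stands 23 mm up out of the middle of its top (83 mm high in all; shank 6 mm, nut 14 mm in diameter). Stands loose on the bench, shank up. The point is the centre of the sleeve, 30 mm above the drum's flat underside; z is the drum's axis, up. Weighs 90 to 170 g.
- drum_35_center (a point): Sanding drum, the third thickest of four: an upright cylinder of 35 mm diameter with a red-brown abrasive sleeve, 60 mm high, pale grey rubber end faces; a thin steel shank with a nut stands 23 mm up out of the middle of its top (83 mm high in all; shank 6 mm, nut 14 mm in diameter). Stands loose on the bench, shank up. The point is the centre of the sleeve, 30 mm above the drum's flat underside; z is the drum's axis, up. Weighs 55 to 105 g.
- drum_24_center (a point): Sanding drum, the thinnest of four: an upright cylinder of 24 mm diameter with a red-brown abrasive sleeve, 60 mm high, pale grey rubber end faces; a thin steel shank with a nut stands 23 mm up out of the middle of its top (83 mm high in all; shank 6 mm, nut 14 mm in diameter). Stands loose on the bench, shank up. The point is the centre of the sleeve, 30 mm above the drum's flat underside; z is the drum's axis, up. Weighs 35 to 65 g.
- rail: Fixed storage rail: a flat pale wooden board, 100 mm (its x) by 460 mm (its y) by 16 mm high. Origin: centre of its underside, on the bench; z up. Four marks, each a thin white painted ring of 68 mm diameter with a white centre dot, lie flat on its top, on its centre line (x = 0) at y = -120, -40, +40 and +120 mm; the end blocks stand at y = -200 and +200 mm. It has no lips. It may stand turned on the bench.
- red_block: Red end block fixed on one end of the rail, on its centre line: 80 mm across the rail, 30 mm along it, 22 mm high. Origin: centre of its underside, on the rail's top. Marks the thick end of the row; it is at either end of the rail (+y or -y). The four mark centres lie 80, 160, 240 and 320 mm from its origin along the rail.
- black_block: Black end block, otherwise like the red one, fixed at the other end of the rail: the thin end of the row. Origin: centre of its underside.
- glue: Bystander: loose white bottle with an orange cap, 56 mm in diameter, 125 mm high, upright. Origin: centre of its underside. To be left alone.
- tin: Bystander: loose metal tin with a paper band, 74 mm in diameter, 75 mm high, upright. Origin: centre of its underside. To be left alone.
- offcut: Bystander: loose plywood offcut lying flat, 60 by 120 by 30 mm (x, y, z). Origin: centre of its underside. To be left alone.
Things that resemble listed ones, but are neither listed nor needed, are in the scene too. Leave any green, purple or yellow look-alike of the part that bears drum_46_center alone.

How it is judged (in metres and radians):
At the end, for the whole second after the job is handed in: Each drum stands upright (within 0.1 rad) and at rest (under 20 mm/s) on the rail's top, its axis within 13 mm, along the rail and across it, of the centre of its mark: 57 mm drum on the mark next to the red block, then 46, 35 and 24 mm (horizontal distance between drum_57_center and red_block between 0.067 and 0.093 m and x of drum_57_center in the frame of rail between -0.013 and 0.013 m and height (world z) of drum_57_center between 0.041 and 0.051 m and angle between each of drum_57_center, drum_46_center, drum_35_center, drum_24_center's own z axis and vertical below 0.1 rad and linear speed of each of drum_57, drum_46, drum_35, drum_24 below 0.02 m/s and horizontal distance between drum_46_center and red_block between 0.147 and 0.173 m and x of drum_46_center in the frame of rail between -0.013 and 0.013 m and height (world z) of drum_46_center between 0.041 and 0.051 m and horizontal distance between drum_35_center and red_block between 0.227 and 0.253 m and x of drum_35_center in the frame of rail between -0.013 and 0.013 m and height (world z) of drum_35_center between 0.041 and 0.051 m and horizontal distance between drum_24_center and red_block between 0.307 and 0.333 m and x of drum_24_center in the frame of rail between -0.013 and 0.013 m and height (world z) of drum_24_center between 0.041 and 0.051 m); the robot touches nothing.
It fails at once if the bottle is shifted by more than 25 mm or tipped (distance of glue from where it was at the start of the episode above 0.025 m or angle between glue's own z axis and vertical above 0.5 rad).
It fails at once if the tin is shifted by more than 25 mm or tipped (distance of tin from where it was at the start of the episode above 0.025 m or angle between tin's own z axis and vertical above 0.5 rad).
It fails at once if the offcut is shifted by more than 25 mm or tipped (distance of offcut from where it was at the start of the episode above 0.025 m or angle between offcut's own z axis and vertical above 0.5 rad).
It fails at once if a drum is knocked over (angle between any of drum_57_center, drum_46_center, drum_35_center, drum_24_center's own z axis and vertical above 1 rad).
It also fails if it takes over 102 s, if anything falls off the work surface, if the arm or the gripper's body presses on something with over 40 N, if the wrist force passes 120 N, or if a joint passes its speed limit or range.

ROBOT

A 6-joint arm with a two-finger parallel gripper is mounted at the origin on the work surface. World frame = base frame: x ahead of the robot, y to its left, z up, the work surface at z = 0. Lengths are in mm, angles in rad, forces in N, time in s.
With the tool pointing down it reaches from about 325 to 900 mm from the base axis. Payload 3.5 kg.
Tool frame: the origin (TCP) lies at the very end of the fingers, on their centre line; the grasp point (between the pads) lies 19 mm behind it; z points along the fingers, x is the direction in which the jaws open and shut, and the axes are right-handed (so a half turn about z gives the same grasp; the last joint's range is limited). The gripper opens to 85 mm and grips with 20 to 120 N. Pads are 22 mm wide; open, the fingers measure 114 mm over their backs; the gripper's body (76 mm by 85 mm) begins 54 mm behind the grasp point. The pads swing forward as they close: fully open they stand 13 mm farther back than shut.
Start: joints at [-1.366, 0.276, -0.026, 1.268, 0, 1.467], TCP at [189.34, -595.628, 231.313] pointing down, gripper open.
Joint ranges: [-3.12, 3.12], [-0.85, 1.88], [-1.08, 1.24], [-1.95, 2.15], [-1.57, 1.53], [-3.14, 3.14]. Speed limits (rad/s): [2.57, 2.57, 3.14, 3.14, 3.14, 3.14].

INTERFACE

Orientations are given as [roll, pitch, yaw] about the fixed x, y, z axes, in that order (R = Rz(yaw) Ry(pitch) Rx(roll)).
In Python, from cell import bot gives the robot as it stands.
- The arm moves only by the tool carry_out, never from a script. Its argument "motion" is a list that holds one entry, the list of rows, each a list of 6 numbers: the shift along the tool's x, y, z normalised to -1 to 1, where 1 is 150 mm, then the turn, a rotation vector about the tool's x, y, z normalised to -1 to 1, where 1 is 180 degrees. A call has 1 to 20 rows; each row shifts and turns the pose as measured when the row begins, along the tool's axes as they then stand; what a row does not reach is not made up. A row lasts 1/8 s, in which the tool goes at most 62.5 mm and 10.7 degrees, less where a joint would pass 70% of its speed; a pose out of reach is approached as far as the arm can. A call with a number of a shift or a turn outside -1 to 1 is refused whole. A call with a gripper value outside its range is refused whole. "hand" is the opening, from -1 (shut) to 1 (fully open), set as the call begins (left out, the last holds). The fingers move at their own pace and stop on an object; the grip force is fixed at half the most. Time passes only in rows, so rows that do not move let the fingers close. It gives the time, the measured TCP pose, the force and the opening at its end, in the units of the state.
- bot.get_state(): the state, without advancing time (a new reading comes with each control period).
- bot.capture(name): name is "scene" or "top"; returns the picture (420x560x3 uint8, red, green, blue); there is no depth.
- bot.camera_model(name): a dict with "fov_y" (degrees; the focal length in pixels is half the picture's height over the tangent of half this angle, whatever the lens; pixels are square), "cx", "cy" (the principal point, pixels), "T" (4x4, takes a point from camera to world coordinates). Camera axes: x right, y up, looking along -z (the intrinsics and any distortion apply to the point x, -y, -z); pixel columns grow to the right and rows downward; lengths in mm; the calibration is good to about 2 mm. A picture is of the moment at which its call begins. camera_model takes no time and is no camera call.
- bot.job_done(): hands the job in, once; it reports no verdict.
The state is a dict: "time": time; "joint_positions": joint angles; "qvel": joint speeds; "tau": joint torques, N m; "tcp_pos": TCP position; "tool_rot": TCP orientation; "wrist_force": force on the tool from outside, world axes, zero at the start; "wrist_torque": the same for the moment, N m; "width": finger opening in mm.
Only numpy, scipy, OpenCV 4.12 (cv2) and the standard library are available. Lean on these libraries where they do the work, as an engineer would, in place of code of your own. Each camera call takes 0.05 s, during which the arm holds its last target.

## Working session

There is one attempt and no reset: what is moved stays moved. The work goes in short steps, Python scripts to look and compute and a tool call to move; the robot and the scene stay as the last step left them, time stands still between calls to the robot, and variables do not carry over. Pictures are saved under pics/ and viewed, and the job is handed in when it is done.

Besides the shell and the picture viewer there is one more tool, called after "Emit:" by a JSON object that holds its "method" and its "body". carry_out: Moves the arm, as the interface text tells. Scaled input: -1 to 1 covers 150 mm each way for a shift and 180 degrees each way for a turn. Its arguments: {"type":"object","properties":{"motion":{"type":"array"},"hand":{"type":"number"}},"required":["motion"]}

```bash
ls; mkdir -p pics; python3 - <<'E'
from cell import bot
import cv2
print(bot.get_state())
for n in("scene","top"):
    im=bot.capture(n); cv2.imwrite(f"pics/{n}0.png",im[:,:,::-1]); print(n,bot.camera_model(n))
E
```

```text
pics
{'time': 0.0, 'joint_positions': array([-1.36640609e+00,  2.77160221e-01, -2.78764010e-02,  1.26800584e+00,
       -1.43156846e-05,  1.46739968e+00]), 'qvel': array([-2.13159083e-03,  7.26698730e-05,  1.03093625e-03, -3.39590964e-04,
        1.55883625e-04, -4.64169779e-05]), 'tau': array([ 7.24126694e-04, -4.45515954e+01,  2.95199507e+01,  1.66087726e-02,
       -2.36677732e-05,  4.60674059e-06]), 'tcp_pos': array([ 189.17388349, -594.86776668,  230.14491251]), 'tool_rot': array([-3.14137506e+00,  2.23561238e-03, -1.26300919e+00]), 'wrist_force': array([-0.22117486, -0.37556989,  0.57853119]), 'wrist_torque': array([0.01912386, 0.00936771, 0.01302207]), 'width': 85.92535061330702}
scene {'fov_y': 53.282162603666194, 'cx': 277.92181772753645, 'cy': 206.76193085038284, 'T': array([[ 8.09297716e-01, -4.33182126e-01,  3.96724656e-01,
         9.17749520e+02],
       [ 5.87238471e-01,  6.12433709e-01, -5.29222004e-01,
        -5.56954389e+02],
       [-1.37180398e-02,  6.61270139e-01,  7.50022412e-01,
         8.31146392e+02],
       [ 0.00000000e+00,  0.00000000e+00,  0.00000000e+00,
         1.00000000e+00]])}
top {'fov_y': 50.47747282140293, 'cx': 283.69244861113066, 'cy': 208.83142533453224, 'T': array([[ 7.97065581e-03,  9.93696741e-01, -1.11817959e-01,
         3.68470870e+02],
       [-9.99728059e-01,  1.03694366e-02,  2.08874057e-02,
         1.13144593e+00],
       [ 2.19152362e-02,  1.11621065e-01,  9.93509165e-01,
         1.29141875e+03],
       [ 0.00000000e+00,  0.00000000e+00,  0.00000000e+00,
         1.00000000e+00]])}
```

View pics/scene0.png

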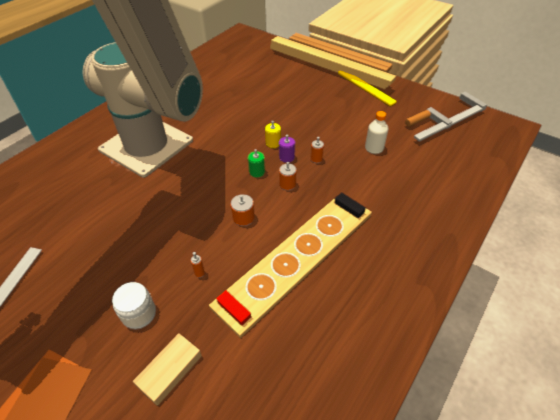

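View pics/top0.png

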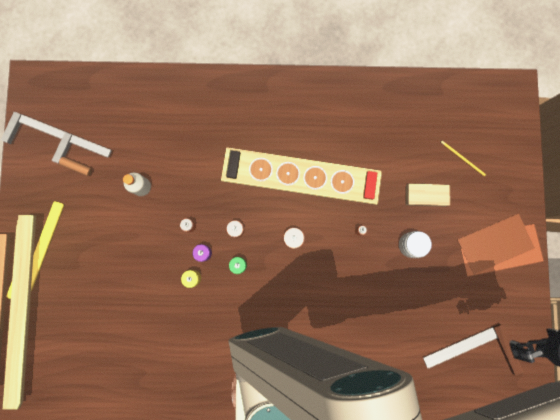

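```bash
cat > h.py <<'E'
import numpy as np,cv2
from cell import bot
def ray(n,u,v,z):
    m=bot.camera_model(n);f=210/np.tan(np.radians(m["fov_y"]/2));T=np.array(m["T"])
    d=T[:3,:3]@np.array([(u-m["cx"])/f,-(v-m["cy"])/f,-1]);o=T[:3,3]
    return (o+d*(z-o[2])/d[2])
def proj(n,p):
    m=bot.camera_model(n);f=210/np.tan(np.radians(m["fov_y"]/2));T=np.array(m["T"])
    c=T[:3,:3].T@(np.array(p)-T[:3,3]);return m["cx"]+f*c[0]/-c[2],m["cy"]-f*c[1]/-c[2]
def blobs(mask,amin=5):
    n,l,s,c=cv2.connectedComponentsWithStats(mask.astype(np.uint8))
    return [(s[i,4],c[i].round(1)) for i in range(1,n) if s[i,4]>=amin]
E
python3 - <<'E'
import cv2
a=cv2.imread("pics/top0.png");b=cv2.imread("pics/scene0.png")
cv2.imwrite("pics/c1.png",cv2.resize(a[140:290,170:390],None,fx=3.6,fy=3.6,interpolation=cv2.INTER_CUBIC)[:600])
cv2.imwrite("pics/c2.png",cv2.resize(b[115:335,180:400],None,fx=2.7,fy=2.7,interpolation=cv2.INTER_CUBIC))
for (x,y) in[(293,238),(290,234),(235,228),(186,225),(362,230),(299,243),(285,190),(345,193),(320,178),(310,230)]: print(x,y,a[y,x,::-1])
h=cv2.cvtColor(a,cv2.COLOR_BGR2HSV)
for p in [(293,233),(370,185),(233,165),(280,183),(300,215)]: print(p,h[p[1],p[0]])
E
```

```text
293 238 [231 231 225]
290 234 [239 236 228]
235 228 [207 206 193]
186 225 [209 208 195]
362 230 [186 184 176]
299 243 [240 236 228]
285 190 [195 177 122]
345 193 [240 233 193]
320 178 [231 168 111]
310 230 [144  94  70]
(293, 233) [ 20  13 240]
(370, 185) [  2 174 238]
(233, 165) [16 45 85]
(280, 183) [ 25  66 241]
(300, 215) [ 10 140 153]
```

View pics/c1.png

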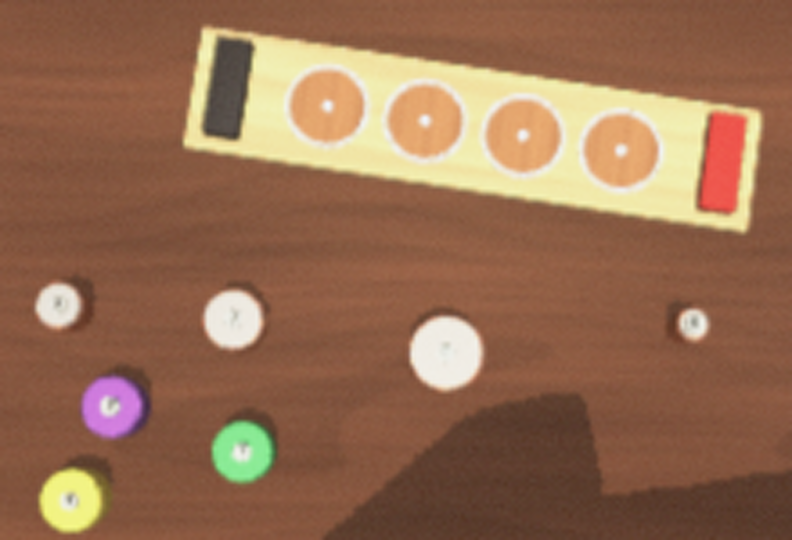

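View pics/c2.png

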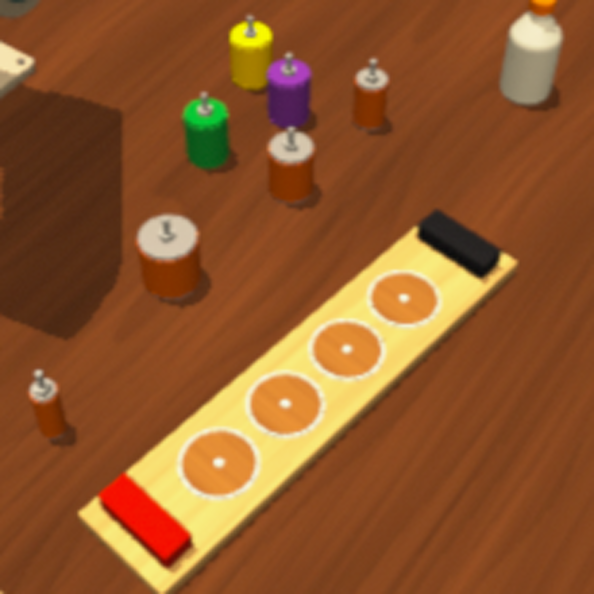

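The top view shows four pale drum tops at about (293,238) 57 mm, (235,228) 46, (186,225) 35, (362,230) 24. The orange marks run from (342,182) by the red block to (261,169) by the black one.

```bash
python3 - <<'E'
from h import *
a=cv2.imread("pics/top0.png");b=cv2.imread("pics/scene0.png")
for n,im in(("top",a),("scene",b)):
    h=cv2.cvtColor(im,cv2.COLOR_BGR2HSV).astype(int);H,S,V=h[...,0],h[...,1],h[...,2]
    k=np.zeros(H.shape,bool); 
    print(n)
    pale=(S<75)&(V>140)
    for A,c in blobs(pale,20):
        if A<900:
            p=ray(n,*c,60); print(' pale',A,c,p.round(1), 'diam', (2*np.sqrt(A/np.pi)*np.linalg.norm(p-np.array(bot.camera_model(n)["T"])[:3,3])/(210/np.tan(np.radians(bot.camera_model(n)["fov_y"]/2)))).round(1))
    red=((H<6)|(H>174))&(S>150)&(V>180)
    for A,c in blobs(red,60): print(' red',A,c,ray(n,*c,38).round(1))
    org=(H>7)&(H<17)&(S>100)&(V>200)
    for A,c in blobs(org,60): print(' mark',A,c,ray(n,*c,16).round(1))
    for nm,m in (("green",(H>40)&(H<80)),("purple",(H>130)&(H<160)),("yel",(H>24)&(H<33)&(S>120))):
        for A,c in blobs(m&(S>90)&(V>90),60): print(' ',nm,A,c,ray(n,*c,60).round(1))
E
```

```text
top
 pale 21 [226.9 153.7] [661.5 136.3  60. ] diam 14.8
 pale 59 [313.7 162. ] [ 640.8 -108.3   60. ] diam 24.6
 pale 22 [225.  165.7] [627.1 140.9  60. ] diam 15.0
 pale 249 [135.2 183.6] [573.3 388.6  60. ] diam 52.2
 pale 22 [377.5 187.5] [ 570.1 -288.    60. ] diam 15.2
 pale 719 [428.1 193.2] [ 555.6 -430.8   60. ] diam 89.5
 pale 161 [ 24.9 234. ] [430.6 681.3  60. ] diam 45.3
 pale 43 [ 30.4 226.2] [452. 668.  60.] diam 23.3
 pale 117 [185.7 224.4] [461.  245.2  60. ] diam 34.5
 pale 204 [234.2 228.4] [451.3 111.5  60. ] diam 44.8
 pale 51 [362.4 229.5] [ 451.6 -244.    60. ] diam 22.8
 pale 314 [293.5 237.5] [427.6 -52.5  60. ] diam 55.4
 pale 606 [417.5 244.4] [ 411.6 -397.    60. ] diam 80.7
 pale 649 [553.6 260.8] [ 369.4 -777.2   60. ] diam 94.0
 pale 142 [ 13.7 283.5] [296.9 701.5  60. ] diam 42.8
 pale 28 [200.2 252.5] [384.2 203.2  60. ] diam 16.7
 pale 28 [236.7 265.3] [350.2 102.6  60. ] diam 16.6
 pale 23 [188.6 279. ] [312.2 232.5  60. ] diam 15.2
 pale 727 [ 16.8 366.5] [ 80.5 677.2  60. ] diam 97.9
 pale 80 [372.1 393.9] [  12.4 -264.8   60. ] diam 29.7
 pale 29
[... 1967 characters left out ...]
365.9 -662.8   16. ]
  green 201 [255.5 160.5] [361.3  87.9  60. ]
  purple 129 [286.5 142.9] [387.9 196.7  60. ]
  yel 175 [298.5  47.1] [110.  667.8  60. ]
  yel 65 [382.7  75.3] [451.2 670.2  60. ]
  yel 292 [374.9  91.4] [473.9 569.5  60. ]
  yel 128 [272.4 128.1] [315.2 227.7  60. ]
  yel 101 [338.  212.1] [638.8  57.3  60. ]
  yel 124 [349.2 221.8] [675.9  46.4  60. ]
  yel 231 [264.5 260.3] [ 578.2 -157.5   60. ]
  yel 66 [290.  248.5] [605.9 -98.7  60. ]
  yel 206 [290.7 284.1] [ 659.7 -173.4   60. ]
  yel 96 [268.  270.6] [ 600.6 -174.4   60. ]
  yel 175 [244.1 297.9] [ 600.1 -256.    60. ]
  yel 182 [259.  305.6] [ 635.8 -252.    60. ]
  yel 163 [229.8 320.1] [ 608.1 -310.9   60. ]
```

Emit:
{"method": "carry_out", "body": {"motion": [[[0, 0, 0, 0, 0, -0.055], [0, 0, 0, 0, 0, -0.055], [0, 0, 0, 0, 0, -0.055], [0, 0, 0, 0, 0, -0.055], [0, 0, 0, 0, 0, -0.055], [0, 0, 0, 0, 0, -0.055], [0, 0, 0, 0, 0, -0.028]]], "hand": 0.4}}

```text
time: 0.98
tcp_pos: [188.5, -591.6, 225.2]
tool_rot: [-3.13, 0.004, -0.101]
wrist_force: [-0.0, 0.3, -0.7]
width: 59.7
```

```bash
cat >> h.py <<'E'
from scipy.spatial.transform import Rotation as Ro
YAW=-0.139
D={'57':(427.6,-52.9),'46':(451.5,111),'35':(461.2,244.5),'24':(451,-243.8)}
M={'57':(594,-195),'46':(605,-115.8),'35':(616.3,-36.6),'24':(627.4,42.8)}
def to(x,y,z,yaw=YAW):
    s=bot.get_state();R=Ro.from_euler('xyz',s['tool_rot'])
    d=R.inv().apply(np.array([x,y,z])-s['tcp_pos'])/150
    r=(R.inv()*Ro.from_euler('xyz',[np.pi,0,yaw])).as_rotvec()/np.pi
    print('t',round(s['time'],2),'pos',s['tcp_pos'].round(1),'w',round(s['width'],1),'F',s['wrist_force'].round(1));print('need',d.round(3),r.round(4))
E
python3 -c "
from h import *
to(*D['24'],160)"
```

```text
t 0.97 pos [ 188.5 -591.6  225.2] w 59.7 F [-0.   0.3 -0.7]
need [ 1.51  -2.478  0.457] [-0.0035  0.0012  0.0122]
```

Emit:
{"method": "carry_out", "body": {"motion": [[[0.15, -0.25, 0.03, -0.003, 0.001, 0.012], [0.15, -0.25, 0.03, 0, 0, 0], [0.15, -0.25, 0.03, 0, 0, 0], [0.15, -0.25, 0.03, 0, 0, 0], [0.15, -0.25, 0.03, 0, 0, 0], [0.15, -0.25, 0.03, 0, 0, 0], [0.15, -0.25, 0.03, 0, 0, 0], [0.15, -0.25, 0.03, 0, 0, 0], [0.15, -0.25, 0.03, 0, 0, 0], [0.15, -0.22, 0.03, 0, 0, 0]]]}}

```text
time: 2.22
tcp_pos: [466.2, -244.7, 175.1]
tool_rot: [-3.136, 0.004, -0.145]
wrist_force: [-0.2, -0.4, -0.7]
width: 59.4
```

```bash
python3 -c "
from h import *
to(*D['24'],110)"
```

```text
t 2.23 pos [ 466.2 -244.7  175.1] w 59.4 F [-0.2 -0.4 -0.7]
need [-0.099  0.011  0.435] [-0.0019  0.0014 -0.002 ]
```

Emit:
{"method": "carry_out", "body": {"motion": [[[-0.1, 0.01, 0.1, -0.002, 0.001, -0.002], [0, 0, 0.15, 0, 0, 0], [0, 0, 0.15, 0, 0, 0], [0, 0, 0, 0, 0, 0]]]}}

```text
time: 2.72
tcp_pos: [451.4, -239.8, 112.1]
tool_rot: [-3.14, 0.004, -0.132]
wrist_force: [0.5, 0.5, -0.4]
width: 59.8
```

```bash
python3 -c "
from h import *
to(*D['24'],20)"
```

```text
t 2.73 pos [ 451.4 -239.8  112.1] w 59.8 F [ 0.5  0.5 -0.4]
need [0.003 0.028 0.614] [-0.0004  0.0012  0.0022]
```

Emit:
{"method": "carry_out", "body": {"motion": [[[0, 0.025, 0.1, 0, 0.001, 0.002], [0, 0, 0.15, 0, 0, 0], [0, 0, 0.15, 0, 0, 0], [0, 0, 0.15, 0, 0, 0], [0, 0, 0.06, 0, 0, 0], [0, 0, 0, 0, 0, 0]]]}}

```text
time: 3.48
tcp_pos: [453.6, -247.3, 19.8]
tool_rot: [3.139, -0.006, -0.141]
wrist_force: [-0.4, 0.8, -0.1]
width: 59.8
```

```bash
python3 -c "
from h import *
to(*D['24'],20)
cv2.imwrite('pics/a1.png',bot.capture('scene')[100:350,120:420,::-1].repeat(2,0).repeat(2,1))"
```

```text
t 3.48 pos [ 453.6 -247.3   19.8] w 59.8 F [-0.4  0.8 -0.1]
need [-0.02  -0.021 -0.002] [ 0.0008 -0.0019 -0.0007]
```

View pics/a1.png

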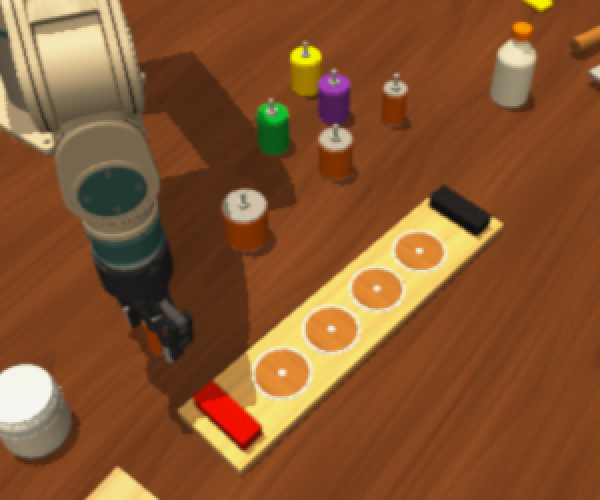

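The picture shows the thin drum standing between the two fingers (crop about (155,335)), so I'm centring and closing on it.

Emit:
{"method": "carry_out", "body": {"motion": [[[-0.02, -0.02, 0, 0, -0.002, 0], [0, 0, 0, 0, 0, 0]]]}}

```text
time: 3.78
tcp_pos: [452.3, -244.8, 21.8]
tool_rot: [3.137, -0.003, -0.141]
wrist_force: [-0.5, 0.8, 0.4]
width: 59.6
```

Emit:
{"method": "carry_out", "body": {"motion": [[[0, 0, 0, 0, 0, 0], [0, 0, 0, 0, 0, 0], [0, 0, 0, 0, 0, 0], [0, 0, 0, 0, 0, 0], [0, 0, 0, 0, 0, 0], [0, 0, 0, 0, 0, 0]]], "hand": -1}}

```text
time: 4.53
tcp_pos: [453.3, -245.3, 23.0]
tool_rot: [3.136, -0.005, -0.141]
wrist_force: [-0.2, 0.5, 0.3]
width: 22.5
```

```bash
python3 -c "
from h import *
to(*D['24'],20)"
```

```text
t 4.53 pos [ 453.3 -245.3   23. ] w 22.5 F [-0.2  0.5  0.3]
need [-0.017 -0.008  0.02 ] [ 0.0018 -0.0016 -0.0006]
```

Emit:
{"method": "carry_out", "body": {"motion": [[[0, 0, -0.1, 0, 0, 0], [0, 0, -0.2, 0, 0, 0], [0, 0, -0.2, 0, 0, 0], [0, 0, -0.2, 0, 0, 0], [0, 0, -0.2, 0, 0, 0], [0, 0, 0, 0, 0, 0]]]}}

```text
time: 5.28
tcp_pos: [452.2, -244.1, 165.5]
tool_rot: [3.136, -0.005, -0.141]
wrist_force: [-0.2, -0.4, -0.5]
width: 22.5
```

```bash
python3 -c "
from h import *
to(*M['24'],150)"
```

```text
t 5.28 pos [ 452.2 -244.1  165.5] w 22.5 F [-0.2 -0.4 -0.5]
need [ 0.887 -2.058  0.096] [ 0.0018 -0.0016 -0.0006]
```

Emit:
{"method": "carry_out", "body": {"motion": [[[0.05, -0.12, 0, 0, 0, 0], [0.1, -0.23, 0, 0, 0, 0], [0.1, -0.23, 0.01, 0, 0, 0], [0.1, -0.23, 0.01, 0, 0, 0], [0.1, -0.23, 0.01, 0, 0, 0], [0.1, -0.23, 0.01, 0, 0, 0], [0.1, -0.23, 0.01, 0, 0, 0], [0.1, -0.23, 0, 0, 0, 0], [0.1, -0.23, 0, 0, 0, 0], [0.04, -0.1, 0, 0, 0, 0], [0, 0, 0, 0, 0, 0]]]}}

```text
time: 6.65
tcp_pos: [624.7, 52.5, 145.0]
tool_rot: [3.135, 0.013, -0.144]
wrist_force: [-0.3, 0.1, -1.0]
width: 22.6
```

```bash
python3 -c "
from h import *
to(*M['24'],80)"
```

```text
t 6.65 pos [624.7  52.5 145. ] w 22.6 F [-0.3  0.1 -1. ]
need [0.033 0.058 0.433] [ 0.0021  0.0041 -0.0016]
```

Emit:
{"method": "carry_out", "body": {"motion": [[[0.03, 0.06, 0.1, 0.002, 0.004, -0.001], [0, 0, 0.16, 0, 0, 0], [0, 0, 0.16, 0, 0, 0], [0, 0, 0, 0, 0, 0]]]}}

```text
time: 7.15
tcp_pos: [623.7, 37.8, 79.7]
tool_rot: [3.138, 0.004, -0.145]
wrist_force: [-0.0, 0.1, -0.7]
width: 22.7
```

```bash
python3 -c "
from h import *
to(*M['24'],42)"
```

```text
t 7.15 pos [623.7  37.8  79.7] w 22.7 F [-0.   0.1 -0.7]
need [ 0.02  -0.038  0.251] [ 0.0011  0.0013 -0.0019]
```

Emit:
{"method": "carry_out", "body": {"motion": [[[0.02, -0.035, 0.08, 0.001, 0.001, -0.002], [0, 0, 0.08, 0, 0, 0], [0, 0, 0.08, 0, 0, 0], [0, 0, 0, 0, 0, 0], [0, 0, 0, 0, 0, 0]]]}}

```text
time: 7.78
tcp_pos: [628.9, 41.6, 43.7]
tool_rot: [3.141, -0.002, -0.14]
wrist_force: [-0.5, 0.5, -0.9]
width: 22.4
```

```bash
python3 -c "
from h import *
to(*M['24'],40)
cv2.imwrite('pics/a2.png',cv2.resize(bot.capture('scene')[130:340,200:420,::-1],None,fx=2.7,fy=2.7))"
```

```text
t 7.78 pos [628.9  41.6  43.7] w 22.4 F [-0.5  0.5 -0.9]
need [-0.011 -0.007  0.025] [ 0.     -0.0008 -0.0002]
```

View pics/a2.png

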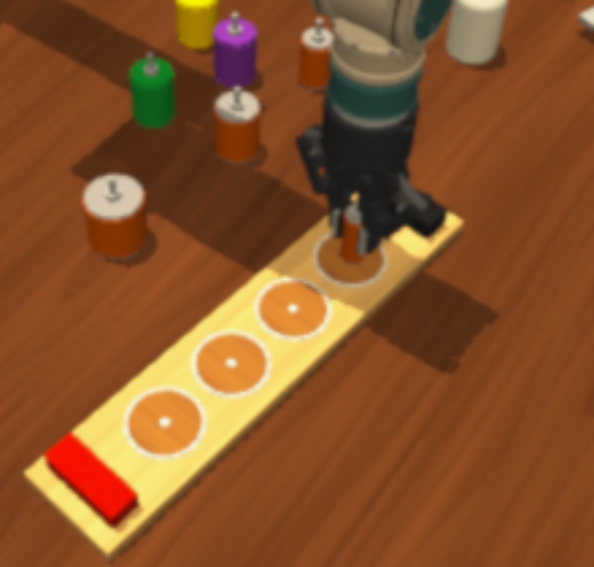

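The drum hangs over the mark at crop (350,255), so I'll lower it until it touches.

Emit:
{"method": "carry_out", "body": {"motion": [[[-0.01, -0.005, 0.013, 0, 0, 0], [0, 0, 0.012, 0, 0, 0], [0, 0, 0, 0, 0, 0]]]}}

```text
time: 8.2
tcp_pos: [628.0, 42.7, 40.6]
tool_rot: [3.142, -0.004, -0.139]
wrist_force: [0.8, 0.2, -0.8]
width: 22.8
```

Emit:
{"method": "carry_out", "body": {"motion": [[[0, 0, 0.008, 0, 0, 0], [0, 0, 0, 0, 0, 0]]]}}

```text
time: 8.45
tcp_pos: [628.1, 42.7, 39.5]
tool_rot: [3.142, -0.004, -0.139]
wrist_force: [0.4, -0.1, -0.4]
width: 22.8
```

Emit:
{"method": "carry_out", "body": {"motion": [[[0, 0, 0.008, 0, 0, 0], [0, 0, 0.004, 0, 0, 0]]]}}

```text
time: 8.7
tcp_pos: [628.4, 42.7, 39.0]
tool_rot: [-3.141, -0.005, -0.139]
wrist_force: [-1.4, -0.3, 4.7]
width: 22.6
```

Emit:
{"method": "carry_out", "body": {"motion": [[[0, 0, 0, 0, 0, 0], [0, 0, 0, 0, 0, 0], [0, 0, 0, 0, 0, 0], [0, 0, 0, 0, 0, 0]]], "hand": 0.2}}

```text
time: 9.2
tcp_pos: [628.7, 42.7, 38.5]
tool_rot: [-3.141, -0.005, -0.139]
wrist_force: [0.2, -0.2, -0.4]
width: 51.0
```

Emit:
{"method": "carry_out", "body": {"motion": [[[0, 0, -0.1, 0, 0, 0], [0, 0, -0.2, 0, 0, 0], [0, 0, -0.25, 0, 0, 0], [0, 0, -0.25, 0, 0, 0], [0, 0, 0, 0, 0, 0]]]}}

```text
time: 9.82
tcp_pos: [628.7, 42.7, 165.9]
tool_rot: [-3.141, -0.007, -0.139]
wrist_force: [-0.3, -0.3, 0.1]
width: 51.0
```

```bash
python3 -c "
from h import *
to(*D['35'],150)"
```

```text
t 9.82 pos [628.7  42.7 165.9] w 51.0 F [-0.3 -0.3  0.1]
need [-1.294 -1.177  0.097] [-0.0001 -0.0024 -0.0001]
```

Emit:
{"method": "carry_out", "body": {"motion": [[[-0.1, -0.1, 0.02, 0, -0.002, 0], [-0.2, -0.18, 0.02, 0, 0, 0], [-0.2, -0.18, 0.02, 0, 0, 0], [-0.2, -0.18, 0.02, 0, 0, 0], [-0.2, -0.18, 0, 0, 0, 0], [-0.2, -0.18, 0, 0, 0, 0], [-0.15, -0.14, 0, 0, 0, 0], [0, 0, 0, 0, 0, 0]]], "hand": 0.6}}

```text
time: 10.82
tcp_pos: [446.4, 246.6, 144.2]
tool_rot: [3.137, 0.021, -0.137]
wrist_force: [0.2, -0.2, -0.1]
width: 68.3
```

```bash
python3 -c "
from h import *
to(*D['35'],95)
cv2.imwrite('pics/a3.png',bot.capture('top')[:,:,::-1])"
```

```text
t 10.82 pos [446.4 246.6 144.2] w 68.3 F [ 0.2 -0.2 -0.1]
need [ 0.107 -0.001  0.326] [0.0015 0.0067 0.0008]
```

View pics/a3.png

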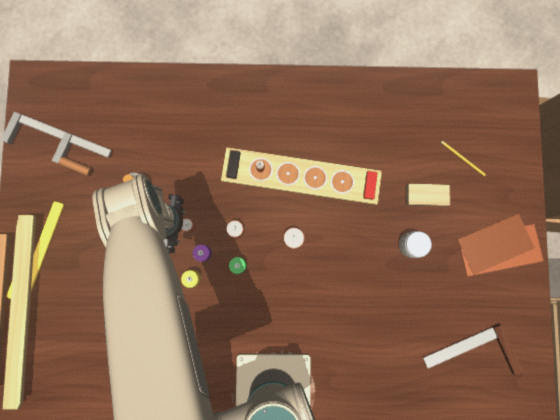

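The thin drum stands upright on the mark by the black block, at (260,165), and the gripper is above the 35 mm drum at (186,225).

Emit:
{"method": "carry_out", "body": {"motion": [[[0.105, 0, 0.05, 0.001, 0.006, 0.001], [0, 0, 0.12, 0, 0, 0], [0, 0, 0.12, 0, 0, 0], [0, 0, 0, 0, 0, 0]]]}}

```text
time: 11.38
tcp_pos: [467.1, 240.6, 96.9]
tool_rot: [3.139, -0.002, -0.146]
wrist_force: [-0.4, -0.6, 0.1]
width: 68.5
```

```bash
python3 -c "
from h import *
to(*D['35'],21)"
```

```text
t 11.38 pos [467.1 240.6  96.9] w 68.5 F [-0.4 -0.6  0.1]
need [-0.043 -0.021  0.506] [ 0.0009 -0.0005 -0.0023]
```

Emit:
{"method": "carry_out", "body": {"motion": [[[-0.035, -0.018, 0, 0.001, 0, -0.002], [0, 0, 0.12, 0, 0, 0], [0, 0, 0.12, 0, 0, 0], [0, 0, 0.12, 0, 0, 0], [0, 0, 0.12, 0, 0, 0], [0, 0, 0.02, 0, 0, 0], [0, 0, 0, 0, 0, 0]]]}}

```text
time: 12.25
tcp_pos: [469.0, 245.0, 25.2]
tool_rot: [-3.135, -0.012, -0.142]
wrist_force: [-0.5, 0.3, 1.2]
width: 68.5
```

```bash
python3 -c "
from h import *
to(*D['35'],21)"
```

```text
t 12.25 pos [469.  245.   25.2] w 68.5 F [-0.5  0.3  1.2]
need [-0.051  0.011  0.028] [-0.002  -0.0038 -0.0011]
```

Emit:
{"method": "carry_out", "body": {"motion": [[[-0.05, 0.01, 0.02, -0.002, -0.004, -0.001], [0, 0, 0, 0, 0, 0], [0, 0, 0, 0, 0, 0]]]}}

```text
time: 12.62
tcp_pos: [462.4, 245.2, 24.0]
tool_rot: [-3.14, -0.002, -0.139]
wrist_force: [-0.0, 0.2, 0.0]
width: 68.2
```

```bash
python3 -c "
from h import *
to(*D['35'],21)"
```

```text
t 12.62 pos [462.4 245.2  24. ] w 68.2 F [-0.   0.2  0. ]
need [-0.007  0.006  0.02 ] [-0.0004 -0.0005  0.    ]
```

Emit:
{"method": "carry_out", "body": {"motion": [[[0, 0, 0.01, 0, 0, 0], [0, 0, 0, 0, 0, 0], [0, 0, 0, 0, 0, 0], [0, 0, 0, 0, 0, 0], [0, 0, 0, 0, 0, 0], [0, 0, 0, 0, 0, 0]]], "hand": -1}}

```text
time: 13.38
tcp_pos: [462.8, 245.4, 23.0]
tool_rot: [-3.14, -0.002, -0.139]
wrist_force: [0.0, -0.5, 1.7]
width: 33.7
```

Emit:
{"method": "carry_out", "body": {"motion": [[[0, 0, -0.1, 0, 0, 0], [0, 0, -0.2, 0, 0, 0], [0, 0, -0.2, 0, 0, 0], [0, 0, -0.2, 0, 0, 0], [0, 0, -0.2, 0, 0, 0], [0, 0, 0, 0, 0, 0]]]}}

```text
time: 14.12
tcp_pos: [461.7, 244.8, 165.2]
tool_rot: [-3.14, -0.002, -0.139]
wrist_force: [-0.0, 0.2, -1.7]
width: 33.5
```

```bash
python3 -c "
from h import *
to(*M['35'],155)"
```

```text
t 14.12 pos [461.7 244.8 165.2] w 33.5 F [-0.   0.2 -1.7]
need [1.281 1.715 0.068] [-0.0005 -0.0007  0.    ]
```

Emit:
{"method": "carry_out", "body": {"motion": [[[0.07, 0.09, 0, 0, 0, 0], [0.15, 0.2, 0, 0, 0, 0], [0.15, 0.2, 0, 0, 0, 0], [0.15, 0.2, 0, 0, 0, 0], [0.15, 0.2, 0, 0, 0, 0], [0.15, 0.2, 0, 0, 0, 0], [0.15, 0.2, 0, 0, 0, 0], [0.15, 0.2, 0, 0, 0, 0], [0.15, 0.2, 0, 0, 0, 0], [0, 0, 0, 0, 0, 0]]]}}

```text
time: 15.38
tcp_pos: [611.7, -52.0, 148.9]
tool_rot: [3.136, 0.021, -0.142]
wrist_force: [-0.4, 0.6, -1.7]
width: 33.4
```

```bash
python3 -c "
from h import *
to(*M['35'],90)"
```

```text
t 15.38 pos [611.7 -52.  148.9] w 33.4 F [-0.4  0.6 -1.7]
need [ 0.024 -0.108  0.392] [ 0.0019  0.0067 -0.001 ]
```

Emit:
{"method": "carry_out", "body": {"motion": [[[0.015, -0.1, 0.06, 0.002, 0.006, -0.001], [0, 0, 0.12, 0, 0, 0], [0, 0, 0.12, 0, 0, 0], [0, 0, 0.06, 0, 0, 0], [0, 0, 0, 0, 0, 0]]]}}

```text
time: 16.0
tcp_pos: [610.3, -38.5, 86.4]
tool_rot: [3.141, 0.013, -0.14]
wrist_force: [0.7, -0.7, -1.2]
width: 33.4
```

```bash
python3 -c "
from h import *
to(*M['35'],42)"
```

```text
t 16.0 pos [610.3 -38.5  86.4] w 33.4 F [ 0.7 -0.7 -1.2]
need [ 0.042 -0.018  0.296] [ 0.      0.0042 -0.0004]
```

Emit:
{"method": "carry_out", "body": {"motion": [[[0.035, -0.015, 0.05, 0, 0.004, 0], [0, 0, 0.08, 0, 0, 0], [0, 0, 0.08, 0, 0, 0], [0, 0, 0.07, 0, 0, 0], [0, 0, 0, 0, 0, 0], [0, 0, 0, 0, 0, 0]]]}}

```text
time: 16.75
tcp_pos: [617.3, -37.0, 42.4]
tool_rot: [3.141, -0.002, -0.14]
wrist_force: [-0.9, 0.4, -0.4]
width: 33.6
```

```bash
python3 -c "
from h import *
to(*M['35'],40)"
```

```text
t 16.75 pos [617.3 -37.   42.4] w 33.6 F [-0.9  0.4 -0.4]
need [-0.007 -0.002  0.016] [ 0.0001 -0.0008 -0.0004]
```

Emit:
{"method": "carry_out", "body": {"motion": [[[-0.005, 0, 0.012, 0, 0, 0], [0, 0, 0.008, 0, 0, 0], [0, 0, 0.006, 0, 0, 0]]]}}

```text
time: 17.12
tcp_pos: [617.4, -37.1, 39.3]
tool_rot: [3.141, -0.004, -0.14]
wrist_force: [0.0, 0.9, -0.9]
width: 33.6
```

Emit:
{"method": "carry_out", "body": {"motion": [[[0, 0, 0.008, 0, 0, 0], [0, 0, 0.004, 0, 0, 0]]]}}

```text
time: 17.38
tcp_pos: [617.5, -37.1, 39.0]
tool_rot: [3.141, -0.005, -0.14]
wrist_force: [-2.7, 0.5, 3.9]
width: 33.9
```

Emit:
{"method": "carry_out", "body": {"motion": [[[0, 0, 0, 0, 0, 0], [0, 0, 0, 0, 0, 0], [0, 0, 0, 0, 0, 0], [0, 0, 0, 0, 0, 0]]], "hand": 0.5}}

```text
time: 17.88
tcp_pos: [618.2, -37.2, 38.9]
tool_rot: [3.141, -0.006, -0.14]
wrist_force: [0.5, -0.6, -0.2]
width: 63.9
```

Emit:
{"method": "carry_out", "body": {"motion": [[[0, 0, -0.1, 0, 0, 0], [0, 0, -0.2, 0, 0, 0], [0, 0, -0.25, 0, 0, 0], [0, 0, -0.25, 0, 0, 0], [0, 0, 0, 0, 0, 0]]]}}

```text
time: 18.5
tcp_pos: [618.2, -37.2, 166.2]
tool_rot: [3.141, -0.008, -0.14]
wrist_force: [0.2, 0.1, 0.4]
width: 63.8
```

```bash
python3 -c "
from h import *
to(*D['46'],150)"
```

```text
t 18.5 pos [618.2 -37.2 166.2] w 63.8 F [0.2 0.1 0.4]
need [-1.239 -0.823  0.097] [ 0.0001 -0.0027 -0.0004]
```

Emit:
{"method": "carry_out", "body": {"motion": [[[-0.1, -0.06, 0.02, 0, -0.002, 0], [-0.2, -0.13, 0.02, 0, 0, 0], [-0.2, -0.13, 0.02, 0, 0, 0], [-0.2, -0.13, 0.02, 0, 0, 0], [-0.2, -0.13, 0, 0, 0, 0], [-0.2, -0.13, 0, 0, 0, 0], [-0.12, -0.1, 0, 0, 0, 0], [0, 0, 0, 0, 0, 0]]], "hand": 0.75}}

```text
time: 19.5
tcp_pos: [432.7, 115.6, 144.0]
tool_rot: [3.139, 0.022, -0.139]
wrist_force: [0.9, -0.1, -0.1]
width: 74.7
```

```bash
python3 -c "
from h import *
to(*D['46'],95)
cv2.imwrite('pics/a4.png',bot.capture('scene')[:,:,::-1])"
```

```text
t 19.5 pos [432.7 115.6 144. ] w 74.7 F [ 0.9 -0.1 -0.1]
need [0.136 0.012 0.324] [0.0008 0.007  0.0001]
```

View pics/a4.png

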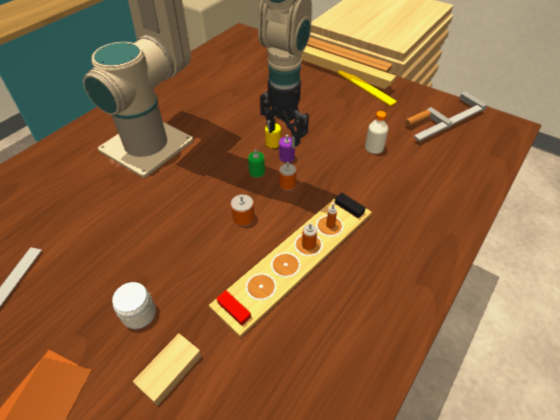

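The 35 and 24 mm drums stand on their marks, at (310,238) and (331,217). Everything else is where it was.

Emit:
{"method": "carry_out", "body": {"motion": [[[0.125, 0.01, 0.03, 0.001, 0.007, 0], [0, 0, 0.12, 0, 0, 0], [0, 0, 0.12, 0, 0, 0], [0, 0, 0, 0, 0, 0]]]}}

```text
time: 20.05
tcp_pos: [458.0, 108.2, 101.0]
tool_rot: [-3.141, -0.007, -0.143]
wrist_force: [-0.1, 0.3, 0.2]
width: 74.6
```

```bash
python3 -c "
from h import *
to(*D['46'],21)"
```

```text
t 20.05 pos [458.  108.2 101. ] w 74.6 F [-0.1  0.3  0.2]
need [-0.049 -0.012  0.533] [-0.0001 -0.0021 -0.0013]
```

Emit:
{"method": "carry_out", "body": {"motion": [[[-0.045, -0.01, 0, 0, -0.002, -0.001], [0, 0, 0, 0, 0, 0]]]}}

```text
time: 20.3
tcp_pos: [453.0, 110.1, 101.6]
tool_rot: [-3.141, -0.002, -0.141]
wrist_force: [-0.4, 0.5, -0.3]
width: 74.7
```

```bash
python3 -c "
from h import *
to(*D['46'],21)"
```

```text
t 20.3 pos [453.  110.1 101.6] w 74.7 F [-0.4  0.5 -0.3]
need [-0.012 -0.005  0.537] [-0.0001 -0.0005 -0.0008]
```

Emit:
{"method": "carry_out", "body": {"motion": [[[-0.01, -0.005, 0.07, 0, 0, 0], [0, 0, 0.1, 0, 0, 0], [0, 0, 0.12, 0, 0, 0], [0, 0, 0.12, 0, 0, 0], [0, 0, 0.1, 0, 0, 0], [0, 0, 0.02, 0, 0, 0], [0, 0, 0, 0, 0, 0]]]}}

```text
time: 21.18
tcp_pos: [451.4, 111.4, 17.0]
tool_rot: [-3.141, -0.002, -0.14]
wrist_force: [-0.2, -0.4, -0.1]
width: 74.8
```

```bash
python3 -c "
from h import *
to(*D['46'],21)"
```

```text
t 21.18 pos [451.4 111.4  17. ] w 74.8 F [-0.2 -0.4 -0.1]
need [ 0.001  0.002 -0.027] [-0.0001 -0.0007 -0.0005]
```

Emit:
{"method": "carry_out", "body": {"motion": [[[0, 0, -0.035, 0, 0, 0], [0, 0, 0, 0, 0, 0]]]}}

```text
time: 21.42
tcp_pos: [452.3, 111.5, 23.4]
tool_rot: [-3.141, -0.004, -0.14]
wrist_force: [-0.0, -0.2, 0.1]
width: 74.7
```

Emit:
{"method": "carry_out", "body": {"motion": [[[0, 0, 0, 0, 0, 0], [0, 0, 0, 0, 0, 0], [0, 0, 0, 0, 0, 0], [0, 0, 0, 0, 0, 0], [0, 0, 0, 0, 0, 0]]], "hand": -1}}

```text
time: 22.05
tcp_pos: [453.2, 111.6, 24.6]
tool_rot: [-3.14, -0.006, -0.14]
wrist_force: [-0.8, 0.5, 0.9]
width: 44.7
```

Emit:
{"method": "carry_out", "body": {"motion": [[[0, 0, -0.1, 0, 0, 0], [0, 0, -0.2, 0, 0, 0], [0, 0, -0.2, 0, 0, 0], [0, 0, -0.2, 0, 0, 0], [0, 0, -0.2, 0, 0, 0], [0, 0, 0, 0, 0, 0]]]}}

```text
time: 22.8
tcp_pos: [451.5, 111.5, 167.0]
tool_rot: [-3.14, -0.006, -0.14]
wrist_force: [0.5, 0.2, -1.3]
width: 45.0
```

```bash
python3 -c "
from h import *
to(*M['46'],155)"
```

```text
t 22.8 pos [451.5 111.5 167. ] w 45.0 F [ 0.5  0.2 -1.3]
need [1.225 1.357 0.086] [-0.0005 -0.0021 -0.0004]
```

Emit:
{"method": "carry_out", "body": {"motion": [[[0.08, 0.09, 0, 0, -0.002, 0], [0.16, 0.18, 0, 0, 0, 0], [0.16, 0.18, 0, 0, 0, 0], [0.16, 0.18, 0, 0, 0, 0], [0.16, 0.18, 0, 0, 0, 0], [0.16, 0.18, 0, 0, 0, 0], [0.16, 0.18, 0, 0, 0, 0], [0.14, 0.14, 0, 0, 0, 0], [0, 0, 0, 0, 0, 0]]]}}

```text
time: 23.92
tcp_pos: [598.9, -122.8, 152.2]
tool_rot: [3.141, 0.019, -0.143]
wrist_force: [-0.2, -0.2, -0.7]
width: 44.8
```

```bash
python3 -c "
from h import *
to(*M['46'],90)"
```

```text
t 23.93 pos [ 598.9 -122.8  152.2] w 44.8 F [-0.2 -0.2 -0.7]
need [ 0.042 -0.052  0.414] [ 0.0001  0.0062 -0.0012]
```

Emit:
{"method": "carry_out", "body": {"motion": [[[0.03, -0.05, 0.06, 0, 0.006, -0.001], [0, 0, 0.12, 0, 0, 0], [0, 0, 0.12, 0, 0, 0], [0, 0, 0.08, 0, 0, 0], [0, 0, 0, 0, 0, 0]]]}}

```text
time: 24.55
tcp_pos: [599.1, -116.1, 86.5]
tool_rot: [-3.14, 0.012, -0.141]
wrist_force: [0.0, 0.7, -0.1]
width: 44.4
```

```bash
python3 -c "
from h import *
to(*M['46'],44)"
```

```text
t 24.55 pos [ 599.1 -116.1   86.5] w 44.4 F [ 0.   0.7 -0.1]
need [ 0.042 -0.007  0.283] [-0.0004  0.0037 -0.0006]
```

Emit:
{"method": "carry_out", "body": {"motion": [[[0.035, -0.005, 0.05, 0, 0.004, 0], [0, 0, 0.08, 0, 0, 0], [0, 0, 0.08, 0, 0, 0], [0, 0, 0.06, 0, 0, 0], [0, 0, 0, 0, 0, 0], [0, 0, 0, 0, 0, 0]]]}}

```text
time: 25.3
tcp_pos: [606.0, -116.3, 44.2]
tool_rot: [-3.141, -0.004, -0.14]
wrist_force: [0.6, -0.4, -0.5]
width: 44.7
```

```bash
python3 -c "
from h import *
to(*M['46'],41)"
```

```text
t 25.3 pos [ 606.  -116.3   44.2] w 44.7 F [ 0.6 -0.4 -0.5]
need [-0.007 -0.002  0.021] [-0.0002 -0.0013 -0.0004]
```

Emit:
{"method": "carry_out", "body": {"motion": [[[-0.005, 0, 0.012, 0, -0.001, 0], [0, 0, 0.008, 0, 0, 0], [0, 0, 0.008, 0, 0, 0]]]}}

```text
time: 25.68
tcp_pos: [606.1, -116.4, 40.9]
tool_rot: [-3.141, -0.003, -0.14]
wrist_force: [-0.1, 0.1, -0.5]
width: 44.7
```

Emit:
{"method": "carry_out", "body": {"motion": [[[0, 0, 0.008, 0, 0, 0], [0, 0, 0.004, 0, 0, 0]]]}}

```text
time: 25.92
tcp_pos: [606.2, -116.5, 40.6]
tool_rot: [-3.141, -0.003, -0.14]
wrist_force: [-1.5, 0.1, 3.2]
width: 44.7
```

Emit:
{"method": "carry_out", "body": {"motion": [[[0, 0, 0, 0, 0, 0], [0, 0, 0, 0, 0, 0], [0, 0, 0, 0, 0, 0], [0, 0, 0, 0, 0, 0]]], "hand": 0.75}}

```text
time: 26.42
tcp_pos: [606.9, -116.7, 40.5]
tool_rot: [-3.142, -0.004, -0.14]
wrist_force: [0.3, 0.2, 0.9]
width: 74.9
```

Emit:
{"method": "carry_out", "body": {"motion": [[[0, 0, -0.1, 0, 0, 0], [0, 0, -0.2, 0, 0, 0], [0, 0, -0.25, 0, 0, 0], [0, 0, -0.25, 0, 0, 0], [0, 0, 0, 0, 0, 0]]]}}

```text
time: 27.05
tcp_pos: [607.1, -116.8, 167.9]
tool_rot: [3.141, -0.007, -0.14]
wrist_force: [0.3, 0.5, -0.8]
width: 74.5
```

```bash
python3 -c "
from h import *
to(*D['57'],150)"
```

```text
t 27.05 pos [ 607.1 -116.8  167.9] w 74.5 F [ 0.3  0.5 -0.8]
need [-1.245 -0.255  0.111] [ 0.0001 -0.0021 -0.0004]
```

Emit:
{"method": "carry_out", "body": {"motion": [[[-0.1, -0.02, 0.02, 0, -0.002, 0], [-0.2, -0.04, 0.02, 0, 0, 0], [-0.2, -0.04, 0.02, 0, 0, 0], [-0.2, -0.04, 0.02, 0, 0, 0], [-0.2, -0.04, 0, 0, 0, 0], [-0.2, -0.04, 0, 0, 0, 0], [-0.1, -0.03, 0, 0, 0, 0], [0, 0, 0, 0, 0, 0]]], "hand": 1}}

```text
time: 28.05
tcp_pos: [415.2, -48.4, 146.9]
tool_rot: [-3.139, 0.021, -0.14]
wrist_force: [1.2, 0.8, -0.4]
width: 85.1
```

```bash
python3 -c "
from h import *
to(*D['57'],110)
cv2.imwrite('pics/a5.png',bot.capture('scene')[:,:,::-1])"
```

```text
t 28.05 pos [415.2 -48.4 146.9] w 85.1 F [ 1.2  0.8 -0.4]
need [0.091 0.019 0.244] [-0.0008  0.0066 -0.0004]
```

View pics/a5.png

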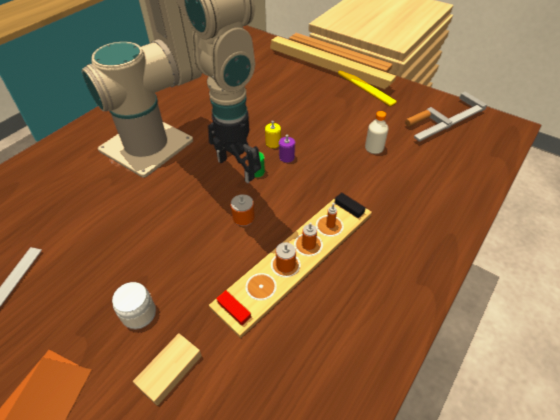

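Three drums stand on their marks, with the 46 mm one at (286,260). The gripper is open near the thick drum at (243,210).

Emit:
{"method": "carry_out", "body": {"motion": [[[0.08, 0.018, 0.03, -0.001, 0.006, 0], [0, 0, 0.12, 0, 0, 0], [0, 0, 0.05, 0, 0, 0], [0, 0, 0, 0, 0, 0]]]}}

```text
time: 28.6
tcp_pos: [434.3, -55.5, 116.4]
tool_rot: [3.14, -0.006, -0.141]
wrist_force: [0.1, 0.2, -0.2]
width: 85.6
```

```bash
python3 -c "
from h import *
to(*D['57'],110)"
```

```text
t 28.6 pos [434.3 -55.5 116.4] w 85.6 F [ 0.1  0.2 -0.2]
need [-0.047 -0.011  0.043] [ 0.0006 -0.002  -0.0006]
```

Emit:
{"method": "carry_out", "body": {"motion": [[[-0.045, -0.01, 0.03, 0, -0.002, -0.001], [0, 0, 0, 0, 0, 0], [0, 0, 0, 0, 0, 0]]]}}

```text
time: 28.98
tcp_pos: [428.7, -53.4, 112.5]
tool_rot: [3.139, -0.002, -0.138]
wrist_force: [0.4, 0.1, -0.2]
width: 85.5
```

```bash
python3 -c "
from h import *
to(*D['57'],22)"
```

```text
t 28.98 pos [428.7 -53.4 112.5] w 85.5 F [ 0.4  0.1 -0.2]
need [-0.009 -0.003  0.603] [ 0.0007 -0.0005  0.0004]
```

Emit:
{"method": "carry_out", "body": {"motion": [[[-0.008, -0.003, 0.07, 0.001, 0, 0], [0, 0, 0.1, 0, 0, 0], [0, 0, 0.12, 0, 0, 0], [0, 0, 0.12, 0, 0, 0], [0, 0, 0.1, 0, 0, 0], [0, 0, 0.06, 0, 0, 0], [0, 0, 0, 0, 0, 0], [0, 0, 0, 0, 0, 0]]]}}

```text
time: 29.98
tcp_pos: [427.7, -52.6, 23.1]
tool_rot: [-3.14, -0.003, -0.138]
wrist_force: [-0.2, 0.6, 0.1]
width: 85.4
```

```bash
python3 -c "
from h import *
to(*D['57'],22)"
```

```text
t 29.98 pos [427.7 -52.6  23.1] w 85.4 F [-0.2  0.6  0.1]
need [-0.001  0.002  0.007] [-0.0004 -0.0011  0.0004]
```

Emit:
{"method": "carry_out", "body": {"motion": [[[0, 0, 0.04, 0, -0.001, 0], [0, 0, 0, 0, 0, 0]]]}}

```text
time: 30.22
tcp_pos: [428.7, -52.9, 17.7]
tool_rot: [-3.141, -0.002, -0.138]
wrist_force: [-0.7, 0.1, 0.1]
width: 85.1
```

Emit:
{"method": "carry_out", "body": {"motion": [[[0, 0, 0, 0, 0, 0], [0, 0, 0, 0, 0, 0], [0, 0, 0, 0, 0, 0], [0, 0, 0, 0, 0, 0]]], "hand": -1}}

```text
time: 30.72
tcp_pos: [429.2, -53.0, 18.3]
tool_rot: [-3.141, -0.003, -0.138]
wrist_force: [0.5, -0.2, -0.8]
width: 55.9
```

Emit:
{"method": "carry_out", "body": {"motion": [[[0, 0, -0.1, 0, 0, 0], [0, 0, -0.2, 0, 0, 0], [0, 0, -0.2, 0, 0, 0], [0, 0, -0.2, 0, 0, 0], [0, 0, -0.2, 0, 0, 0], [0, 0, 0, 0, 0, 0]]]}}

```text
time: 31.48
tcp_pos: [426.1, -52.4, 154.8]
tool_rot: [-3.14, 0.003, -0.138]
wrist_force: [0.5, -0.1, -1.6]
width: 55.5
```

```bash
python3 -c "
from h import *
to(*M['57'],155)"
```

```text
t 31.48 pos [426.1 -52.4 154.8] w 55.5 F [ 0.5 -0.1 -1.6]
need [ 1.239  0.788 -0.006] [-0.0006  0.0008  0.0004]
```

Emit:
{"method": "carry_out", "body": {"motion": [[[0.08, 0.05, 0, 0, 0, 0], [0.17, 0.11, 0, 0, 0, 0], [0.17, 0.11, 0, 0, 0, 0], [0.17, 0.11, 0, 0, 0, 0], [0.17, 0.11, 0, 0, 0, 0], [0.17, 0.11, 0, 0, 0, 0], [0.17, 0.11, 0, 0, 0, 0], [0.1, 0.05, 0, 0, 0, 0], [0, 0, 0, 0, 0, 0]]]}}

```text
time: 32.6
tcp_pos: [589.5, -196.8, 133.3]
tool_rot: [-3.136, 0.024, -0.139]
wrist_force: [-0.2, 0.8, -1.2]
width: 55.9
```

```bash
python3 -c "
from h import *
to(*M['57'],90)"
```

```text
t 32.6 pos [ 589.5 -196.8  133.3] w 55.9 F [-0.2  0.8 -1.2]
need [ 0.035 -0.015  0.288] [-0.0019  0.0077 -0.0001]
```

Emit:
{"method": "carry_out", "body": {"motion": [[[0.02, -0.015, 0.04, -0.002, 0.007, 0], [0, 0, 0.1, 0, 0, 0], [0, 0, 0.1, 0, 0, 0], [0, 0, 0.05, 0, 0, 0], [0, 0, 0, 0, 0, 0]]]}}

```text
time: 33.22
tcp_pos: [588.0, -193.2, 81.9]
tool_rot: [-3.139, 0.012, -0.139]
wrist_force: [0.6, -0.3, -1.1]
width: 56.1
```

```bash
python3 -c "
from h import *
to(*M['57'],40)"
```

```text
t 33.23 pos [ 588.  -193.2   81.9] w 56.1 F [ 0.6 -0.3 -1.1]
need [0.045 0.007 0.279] [-0.0008  0.0039 -0.    ]
```

Emit:
{"method": "carry_out", "body": {"motion": [[[0.035, 0.007, 0.05, -0.001, 0.004, 0], [0, 0, 0.08, 0, 0, 0], [0, 0, 0.08, 0, 0, 0], [0, 0, 0.06, 0, 0, 0], [0, 0, 0, 0, 0, 0], [0, 0, 0, 0, 0, 0]]]}}

```text
time: 33.98
tcp_pos: [594.2, -195.5, 39.2]
tool_rot: [3.14, -0.003, -0.139]
wrist_force: [0.6, -0.2, -1.1]
width: 55.8
```

```bash
python3 -c "
from h import *
to(*M['57'],35)"
```

```text
t 33.98 pos [ 594.2 -195.5   39.2] w 55.8 F [ 0.6 -0.2 -1.1]
need [-0.002 -0.003  0.028] [ 0.0004 -0.0009 -0.    ]
```

Emit:
{"method": "carry_out", "body": {"motion": [[[0, 0, 0.015, 0, -0.001, 0], [0, 0, 0.01, 0, 0, 0], [0, 0, 0.008, 0, 0, 0]]]}}

```text
time: 34.35
tcp_pos: [595.1, -195.9, 35.1]
tool_rot: [3.14, -0.002, -0.139]
wrist_force: [-0.6, -0.3, -1.7]
width: 55.7
```

Emit:
{"method": "carry_out", "body": {"motion": [[[0, 0, 0.006, 0, 0, 0], [0, 0, 0.004, 0, 0, 0]]]}}

```text
time: 34.6
tcp_pos: [595.1, -196.0, 34.3]
tool_rot: [3.139, -0.002, -0.139]
wrist_force: [-1.5, 1.2, 5.7]
width: 55.7
```

Emit:
{"method": "carry_out", "body": {"motion": [[[0, 0, 0, 0, 0, 0], [0, 0, 0, 0, 0, 0], [0, 0, 0, 0, 0, 0], [0, 0, 0, 0, 0, 0]]], "hand": 1}}

```text
time: 35.1
tcp_pos: [596.1, -196.4, 34.7]
tool_rot: [3.139, -0.004, -0.139]
wrist_force: [-0.4, 0.1, -0.0]
width: 85.3
```

Emit:
{"method": "carry_out", "body": {"motion": [[[0, 0, -0.1, 0, 0, 0], [0, 0, -0.2, 0, 0, 0], [0, 0, -0.25, 0, 0, 0], [0, 0, -0.25, 0, 0, 0], [0, 0, -0.2, 0, 0, 0], [-0.3, 0, -0.1, 0, 0, 0], [-0.3, 0, 0, 0, 0, 0], [-0.3, 0, 0, 0, 0, 0], [-0.3, 0, 0, 0, 0, 0], [-0.1, 0, 0, 0, 0, 0], [0, 0, 0, 0, 0, 0]]]}}

```text
time: 36.48
tcp_pos: [401.0, -169.8, 215.1]
tool_rot: [3.133, -0.019, -0.139]
wrist_force: [0.4, -0.1, 0.3]
width: 85.5
```

```bash
python3 - <<'E'
from h import *
to(*M['57'],200)
for n in("top","scene"):
    im=np.ascontiguousarray(bot.capture(n)[:,:,::-1]); cv2.imwrite(f"pics/end_{n}.png",im)
    h=cv2.cvtColor(im,cv2.COLOR_BGR2HSV).astype(int)
    pale=(h[...,1]<75)&(h[...,2]>140)
    for k,m in M.items():
        u,v=proj(n,(*m,76)); s=np.zeros(pale.shape,np.uint8); cv2.circle(s,(int(u),int(v)),int(int(k)/5+3),1,-1)
        ys,xs=np.nonzero(pale&(s>0)); print(n,k,len(xs),(u,v),xs.mean(),ys.mean(),ray(n,xs.mean(),ys.mean(),76)[:2].round(1)-m)
E
```

```text
t 36.48 pos [ 401.  -169.8  215.1] w 85.5 F [ 0.4 -0.1  0.3]
need [ 1.295 -0.012  0.125] [ 0.0028 -0.0061  0.0001]
top 57 359 (np.float64(345.3700606174375), np.float64(177.70890812151052)) 345.7632311977716 177.5041782729805 [ 0.6 -1.1]
top 46 236 (np.float64(316.89427436153005), np.float64(173.46392974517946)) 316.95338983050846 172.5 [ 2.7 -0.2]
top 35 156 (np.float64(288.39967223029174), np.float64(169.10966745992124)) 288.5128205128205 167.06410256410257 [ 5.8 -0.3]
top 24 64 (np.float64(259.8138737229571), np.float64(164.8226107573544)) 258.953125 162.46875 [6.6 2.5]
scene 57 425 (np.float64(259.45725458851126), np.float64(271.67146333216806)) 259.79764705882354 272.4964705882353 [ 1.8 -1.2]
scene 46 236 (np.float64(285.31359054759116), np.float64(249.215760042216)) 286.04661016949154 250.07203389830508 [ 2.7 -0.9]
scene 35 122 (np.float64(309.25986592096723), np.float64(228.57335924453224)) 310.4918032786885 229.13114754098362 [3.2 0.3]
scene 24 39 (np.float64(331.38274665132747), np.float64(209.39005319993254)) 332.05128205128204 209.35897435897436 [1.2 1. ]
```

View pics/end_top.png

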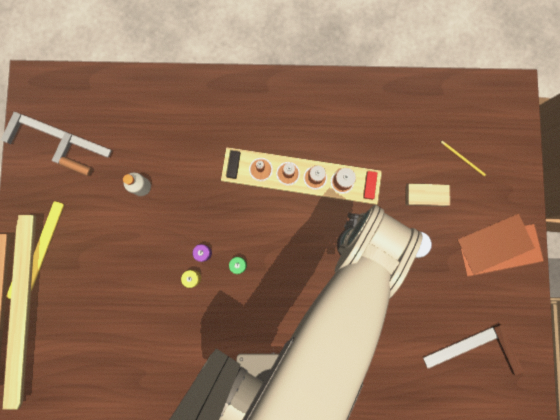

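View pics/end_scene.png

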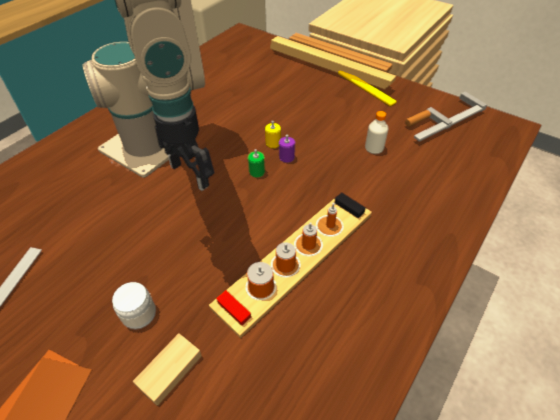

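Both views show the four drums upright on their marks, at (345,178), (317,173), (288,168) and (259,164) in the top view. The bottle, tin, offcut and look-alikes haven't moved, and the gripper is clear.

```bash
python3 -c "
from cell import bot
print(bot.job_done())"
```

```text
the job is handed in; nothing more can be done
None
```

I placed all four drums on the rail and handed the job in at about 36 s of the 102 s limit. From the red block to the black one they stand 57, 46, 35 and 24 mm, each lowered until it touched the rail and then let go.

- **Placing:** in the last pictures all four stand upright and separate. The oblique scene camera puts them within about 3 mm of their mark centres (limit 13 mm).
- **Disagreement:** the top camera gave larger offsets for the 35 and 24 mm drums, about 6 and 7 mm. I put that down to white ring pixels caught in the colour mask, which I did not check separately. Both figures are within the limit.
- **Bystanders:** the bottle, tin, offcut and coloured look-alikes look unmoved in the pictures. I did not measure their shift in millimetres.
- **Forces:** wrist force readings at the end of each move stayed below about 6 N. The gripper was clear of everything when I handed in.

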